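# Slide the thermometer through the dock's sprung flap and press it home

### The arm

A 6-joint arm with a two-finger parallel gripper is mounted at the origin on the work surface. World frame = base frame: x ahead of the robot, y to its left, z up, the work surface at z = 0. Lengths are in m, angles in rad, forces in N, time in s.
With the tool pointing down it reaches from about 0.25 to 0.85 m from the base axis. Payload 12.5 kg.
Tool frame: the origin (TCP) lies between the finger pads; the fingertips stand 11 mm ahead of it and the grasp point (between the pads) lies 8 mm behind it; z points along the fingers, y is the line along which they close (so a half turn about z gives the same grasp; the last joint's range is limited). The gripper opens to 93 mm and grips with 3 to 60 N. Pads are 15 mm wide; open, the fingers measure 128 mm over their backs; the gripper's body (75 mm by 188 mm) begins 65 mm behind the grasp point.
Start: joints at [-1.31, 0.351, 1.652, -0, 1.139, -0.085], TCP at [0.186, -0.517, 0.201] pointing down, gripper open.
Joint ranges: [-2.75, 2.75], [-0.79, 2.1], [0.01, 2.65], [-1.57, 4.71], [0.07, 3.14], [-2.87, 2.87]. Speed limits (rad/s): [2.22, 2.22, 2.79, 3.14, 3.14, 3.14].

### API

Orientations are given as [roll, pitch, yaw] about the fixed x, y, z axes, in that order (R = Rz(yaw) Ry(pitch) Rx(roll)).
In Python, from rig import robot gives the robot as it stands.
- The arm moves only by the tool move_arm, never from a script. Its argument "series" is a list of rows, each an object of numbers: "claw": the closure, from -1 (fully open) to 1 (shut), so that 0 is half open; "dx", "dy", "dz": the shift along the tool's x, y, z in m; "turn": the turn about the tool's z in degrees. A call has 1 to 5 rows; each row shifts and turns the commanded pose from where the row before left it, along the tool's axes as they then stand; what a row does not reach is not made up. A row lasts 1/10 s, in which the tool goes at most 50 mm and 8.59 degrees, less where a joint would pass 70% of its speed; a pose out of reach is approached as far as the arm can. A call is refused whole if a number of a shift passes 0.05 or a number of a turn 8.59, either way. A call with a gripper value outside its range is refused whole. The fingers move at their own pace and stop on an object; the grip force is fixed at half the most. Time passes only in rows, so rows that do not move let the fingers close. It gives the time, the measured TCP pose, the force, the opening and the grip force at its end, in the units of the state.
- robot.get_state(): the state, without advancing time (a new reading comes with each control period).
- robot.grab_frame(name): name is "scene" or "top"; returns a dict with "frame" (420x560x3 uint8, blue, green, red), "fx", "fy", "cx", "cy" (pixels), "k1" (the pictures are not rectified: a ray, as slopes to the right and down, at radius r is drawn at 1 + k1 r^2 times it, then the intrinsics apply), "pose" (4x4, takes a point from camera to world coordinates). Camera axes: x right, y up, looking along -z (the intrinsics and any distortion apply to the point x, -y, -z); pixel columns grow to the right and rows downward; lengths in m; the calibration is good to about 2 mm. A picture is of the moment at which its call begins. There is no depth.
- robot.finish_job(): hands the job in; it is judged then, once.
The state is a dict: "time_s": time; "joint_pos": joint angles; "qd": joint speeds; "joint_torque": joint torques, N m; "position": TCP position; "orientation": TCP orientation; "wrist_force": force on the tool from outside, world axes, zero at the start; "moment": the same for the moment, N m; "width": finger opening in m; "grip_force": force on a finger pad.
Only numpy, scipy, OpenCV 4.12 (cv2) and the standard library are available. Lean on these libraries where they do the work, as an engineer would, in place of code of your own. Each camera call takes 0.05 s, during which the arm holds its last target. There are 200 camera calls.

### The job

Take the forehead thermometer out of the orange tray and lay it display up on the open landing of its dock, nose towards the flap, then slide it in through the sprung flap (do not lift it over) until it has gently pushed the stiff brass plate hidden at the far end fully home. Leave the thermometer lying in the dock with the flap shut behind it, and leave the other things on the stool where they are.

Things in the scene. Friction and masses are not known exactly. Their poses are not given: they have to be found in the camera images.
- thermo_center (a point): centre (half-way up) of the white forehead thermometer, a block 38 wide, 26 high, 100 long over all, 0.1 to 0.17 kg; it starts lying display up in the orange tray. x points along its length to the nose: the block has a flat tail at x = -50 mm, straight sides to x = +8, a rounded front end at +27, then a grey round nose 22 in diameter to x = +50; z points up out of the display
- thermo_nose (a point): tip of the thermometer's nose, 50 mm ahead of its centre along its x
- tray: orange plastic tray 140 x 200 mm (x, y), 16 high, walls 4 thick, inner floor 4 mm above its origin; origin in the middle of its underside, fixed
- dock: white dock, fixed. Origin on its underside (stool top) below the middle of the closed flap; its x is the push direction, z up. Floor 6 thick (top at z = 6), x -150 to 225, y -50 to 50. From x = 0 a channel 54 wide with walls up to z = 40, open above to x = 115, roofed from 115 to 225. Above 24 N the plate is harmed, above 40 N the dock
- dock_landing (a point): point on the dock floor's top in the middle of the open landing, at dock x = -90; the landing has no walls from dock x = -150 to -50; then two slanting wings 36 high narrow from about 92 apart at x = -50 to 53 apart at x = 0, where the flap hangs
- flap (a joint): grey sprung swing flap across the channel at dock x = 0, an upright leaf 47 wide, 30 high (z 9 to 39), on an upright pin at dock y = +26. It swings inwards only (free end towards +x, reaching x = 50), pushed open by about 1 to 4 N; 0 = shut, up to 1.45 rad open; its spring shuts it when nothing is in its way
- plate (a joint): travel along dock x of the brass plate across the channel, hidden under the roof: 0 = as found, 0.010 m = fully home. At 0 its face is somewhere from dock x = 155 to 185 (untold, differs each time). It starts to move at about 5 N, needs about 9 N at the end of its travel, stops hard there and stays where it is pushed
- jar: glass jar with clip lid, 76 diameter, 84 high, origin under its centre; leave alone
- opener: flat steel bottle opener, about 110 long, 40 wide, 5 thick; leave alone
- covers: small cardboard box 70 x 50 x 28 mm; leave alone
- cup: blue mug, 76 diameter, 85 high; leave alone
- pills: small amber bottle, 42 diameter, 60 high; leave alone
Not all that is in view belongs to the job. Leave any purple look-alike of the part that bears thermo_center alone.

How it is judged:
On the way, in this order (a step that is already met when the one before it is completed fails the run):
1. the thermometer lies on the open landing in front of the shut flap, nose towards it (x of thermo_center in the frame of dock above -0.15 m and x of thermo_nose in the frame of dock between -0.09 and 0 m and y of thermo_center in the frame of dock between -0.04 and 0.04 m and z of thermo_center in the frame of dock below 0.028 m and value of joint flap below 0.1 rad), for 0.2 s.
2. the thermometer is part-way through, holding the flap open (value of joint flap above 0.5 rad and x of thermo_nose in the frame of dock above 0.02 m and x of thermo_center in the frame of dock below 0.07 m and z of thermo_center in the frame of dock below 0.03 m), for 0.1 s.
At the end, for the whole second after the job is handed in: The thermometer lies display up (within 0.15 rad) on the dock's floor, nose inwards and wholly behind the flap, at rest; the brass plate has been pushed at least 6 of its 10 mm; the flap is shut (under 0.08 rad) (value of joint plate above 0.006 m and value of joint flap below 0.08 rad and x of thermo_center in the frame of dock above 0.095 m and x of thermo_nose in the frame of dock above 0.14 m and y of thermo_center in the frame of dock between -0.027 and 0.027 m and z of thermo_center in the frame of dock below 0.026 m and angle between thermo_center's own z axis and vertical below 0.15 rad and linear speed of thermo below 0.02 m/s); the robot touches nothing.
It fails at once if the thermometer, deep in the dock (nose more than 130 mm past the flap), is pressed against it, its plate included, with more than 24 N (contact force between thermo and dock above 24 N and x of thermo_nose in the frame of dock above 0.13 m).
It fails at once if the fingers or the thermometer press on the dock anywhere with more than 40 N (contact force between any of the fingers, thermo and dock above 40 N).
It fails at once if the thermometer is lifted over the flap into the dock (x of thermo_center in the frame of dock between 0 and 0.23 m and y of thermo_center in the frame of dock between -0.05 and 0.05 m and z of thermo_center in the frame of dock between 0.036 and 0.065 m).
It fails at once if a bystander is moved more than 25 mm (distance of any of jar, opener, covers, cup, pills from where it was at the start of the episode above 0.025 m).
It also fails if it takes over 72 s, if anything falls off the work surface, if the arm or the gripper's body presses on something with over 40 N, if the wrist force passes 120 N, or if a joint passes its speed limit or range.

## Working session

There is one attempt and no reset: what is moved stays moved. The work goes in short steps, Python scripts to look and compute and a tool call to move; the robot and the scene stay as the last step left them, time stands still between calls to the robot, and variables do not carry over. Pictures are saved under pics/ and viewed, at most 10 in all, crops included, and the job is handed in when it is done.

Besides the shell and the picture viewer there is one more tool, called after ">>>" as name([rows], argument=value, ...), one row to a line, values as JSON. move_arm: Moves the arm, as the interface text tells. Its arguments: {"type":"object","properties":{"series":{"type":"array"}},"required":["series"]}

```bash
mkdir -p pics
cat > h.py <<'E'
import numpy as np, cv2
from rig import robot
def grab(n,name):
    f=robot.grab_frame(n); cv2.imwrite(f'pics/{name}.png',f['frame']); np.save(f'{n}.npy',{k:v for k,v in f.items()},allow_pickle=True); return f
def load(n): return np.load(f'{n}.npy',allow_pickle=True).item()
def pix2w(f,u,v,z):
    K=np.array([[f['fx'],0,f['cx']],[0,f['fy'],f['cy']],[0,0,1]])
    s=cv2.undistortPoints(np.array([[[u,v]]],float),K,np.array([f['k1'],0,0,0.]))[0,0]
    P=np.array(f['pose']); d=P[:3,:3]@np.array([s[0],-s[1],-1]); o=P[:3,3]
    return o+d*(z-o[2])/d[2]
def w2pix(f,p):
    P=np.array(f['pose']); c=P[:3,:3].T@(np.array(p)-P[:3,3]); s=np.array([c[0],-c[1]])/-c[2]
    s=s*(1+f['k1']*(s@s)); return s*[f['fx'],f['fy']]+[f['cx'],f['cy']]
E
python3 - <<'E'
from h import *
a=grab('top','top0');b=grab('scene','scene0')
cv2.imwrite('pics/both.png',cv2.resize(np.vstack([a['frame'],b['frame']]),None,fx=.714,fy=.714))
for f in(a,b):print(f['fx'],f['k1'],np.round(f['pose'],3))
print(robot.get_state())
E
```

```text
539.9802510700306 -0.009140158284423053 [[ 0.004  0.998 -0.057  0.41 ]
 [-1.     0.004  0.002 -0.004]
 [ 0.002  0.057  0.998  1.273]
 [ 0.     0.     0.     1.   ]]
543.2812851412549 -0.13446570952356396 [[ 0.509 -0.578  0.638  1.328]
 [ 0.861  0.344 -0.375 -0.497]
 [-0.002  0.74   0.673  1.025]
 [ 0.     0.     0.     1.   ]]
{'time_s': 0.1, 'joint_pos': array([-1.30958495e+00,  3.51194289e-01,  1.65231042e+00, -2.40663673e-05,
        1.13910560e+00, -8.45601293e-02]), 'qd': array([ 0.00025085, -0.00150346, -0.0029907 ,  0.00031215, -0.0012621 ,
        0.00083073]), 'joint_torque': array([ 9.90904118e-04, -4.98027384e+01, -2.85703826e+01,  7.00334483e-02,
        2.38702318e-02, -7.00967962e-05]), 'position': array([ 0.18636632, -0.51713574,  0.20026762]), 'orientation': array([-3.14057678e+00, -6.41808563e-05,  3.45781549e-01]), 'wrist_force': array([-0.20119515,  0.11715622, -0.44014692]), 'moment': array([-0.02148721,  0.04418301, -0.03822971]), 'grip_force': 0.0, 'width': 0.09293612671376641}
```

View pics/top0.png

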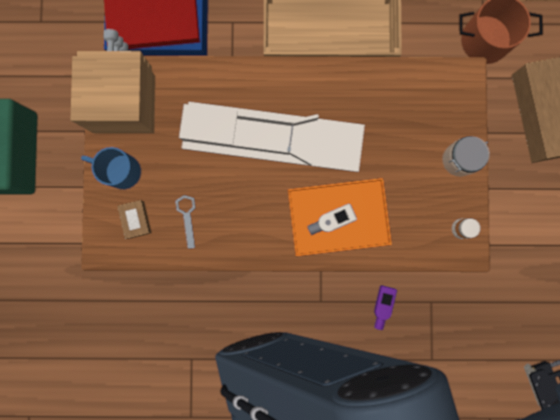

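View pics/scene0.png

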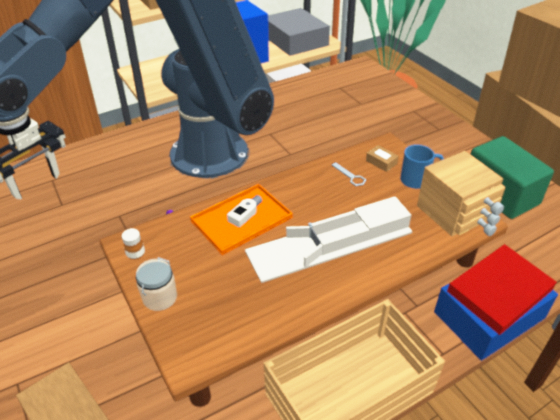

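Top view: the candidates are the white thermometer in the orange tray (335,219) and the purple look-alike at (385,305). I choose the white one. Its nose points to image lower-left (315,229). The dock's landing is at right (335,145), its flap near (291,138) and its roof at left (208,128).

Run:
```python
from h import *
f=load('top')['frame']
a=cv2.resize(f[90:180,170:375],None,fx=3.9,fy=3.9,interpolation=cv2.INTER_CUBIC)
b=cv2.resize(f[175:260,285:395],None,fx=2.8,fy=2.8,interpolation=cv2.INTER_CUBIC)
c=np.zeros((a.shape[0]+b.shape[0],800,3),np.uint8);c[:a.shape[0],:a.shape[1]]=a[:,:800];c[a.shape[0]:,:b.shape[1]]=b
print(a.shape,b.shape)
cv2.imwrite('pics/crop.png',c)
```

```text
(351, 800, 3) (238, 308, 3)
```

View pics/crop.png

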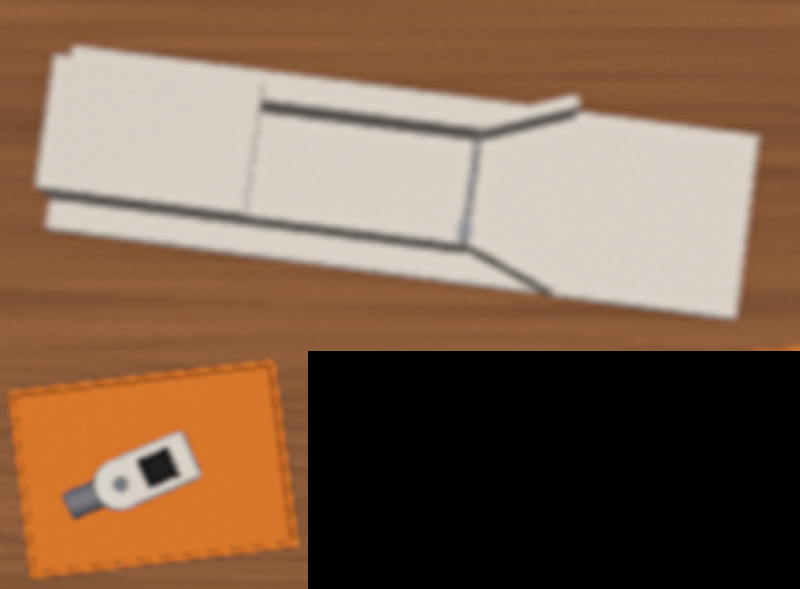

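The crop confirms the white thermometer, with a dark display and a grey nose to the lower left. Dock corners in the crop are at (760,134), (737,318) and (45,229); the flap's top edge runs from (480,137) to (463,243).

```bash
cat > est.py <<'E'
from h import *
f=load('top')
A=lambda x,y,z:pix2w(f,170+x/3.9-.4,90+y/3.9-.4,z)
B=lambda x,y,z:pix2w(f,285+x/2.8-.3,175+(y-351)/2.8-.3,z)
W=np.array([A(760,134,.006),A(737,318,.006),A(45,229,.006),A(480,137,.039),A(463,243,.039)])[:,:2]
D=np.array([[-.15,-.05],[-.15,.05],[.225,.05],[0,-.021],[0,.026]])
m,d=W.mean(0),D.mean(0);H=(D-d).T@(W-m);th=np.arctan2(H[0,1]-H[1,0],H[0,0]+H[1,1])
R=np.array([[np.cos(th),-np.sin(th)],[np.sin(th),np.cos(th)]]);t=m-R@d
print('dock',t,np.degrees(th),'res mm',np.round((W-(D@R.T+t))*1e3,1))
t1,t2=B(181,431,.030)[:2],B(201,473,.030)[:2]; n=B(70,507,.017)[:2]
print('tail',t1,t2,np.linalg.norm(t1-t2),'nose',n)
tl=(t1+t2)/2;print('len',np.linalg.norm(n-tl),'center',(n+tl)/2,'yaw',np.degrees(np.arctan2(*(n-tl)[::-1])))
print([B(*p,.016)[:2].round(3) for p in[(8,392),(274,361),(299,546),(32,577)]])
E
python3 est.py
```

```text
dock [ 0.65230528 -0.01578722] 82.95294546535548 res mm [[  7.3 -18.5]
 [ -6.2 -16.4]
 [  0.2  31.1]
 [  7.7  -0.1]
 [ -9.    3.9]]
tail [ 0.50016402 -0.15009852] [ 0.46557676 -0.16649335] 0.038276214266661994 nose [ 0.43742083 -0.05926254]
len 0.10896456636943358 center [ 0.46014561 -0.10877924] yaw 114.65188620115372
[array([ 0.533, -0.007]), array([ 0.56, -0.23]), array([ 0.406, -0.25 ]), array([ 0.379, -0.028])]
```

Lengths come out about 12% too large, so the stool top must stand above z = 0. I'll solve its height from both cameras.

Run:
```python
from h import *
f=load('scene')['frame']
cv2.imwrite('pics/crop2.png',cv2.resize(f[175:290,180:420],None,fx=3.33,fy=3.33,interpolation=cv2.INTER_CUBIC))
```

```text
(no output)
```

View pics/crop2.png

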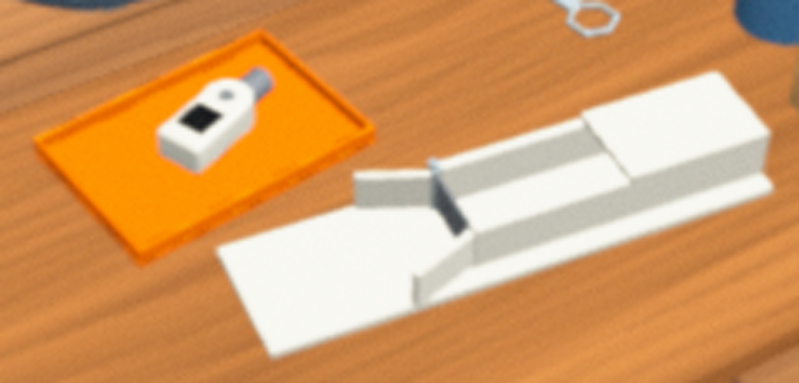

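```bash
cat > est2.py <<'E'
from h import *
from scipy.optimize import least_squares
T=load('top');S=load('scene')
a=lambda x,y:np.array([170+x/3.9-.4,90+y/3.9-.4]); b=lambda x,y:np.array([285+x/2.8-.3,175+(y-351)/2.8-.3])
s=lambda x,y:np.array([180+x/3.33-.35,175+y/3.33-.35])
def wp(q,p):
    c,n=np.cos(q[2]),np.sin(q[2]);return [q[0]+c*p[0]-n*p[1],q[1]+n*p[0]+c*p[1],q[3]+p[2]]
def fit(obs,q0,fix=None):
    fn=lambda q:np.concatenate([w2pix(f,wp(q if fix is None else [*q,fix],p))-m for f,m,p in obs])
    r=least_squares(fn,q0);print(r.x.round(4),'deg',np.degrees(r.x[2]).round(2));print(r.fun.reshape(-1,2).round(1).tolist());return r.x
d=[(T,a(760,134),(-.15,-.05,.006)),(T,a(737,318),(-.15,.05,.006)),(T,a(45,229),(.225,.05,.006)),(T,a(480,137),(0,-.021,.039)),(T,a(463,243),(0,.026,.039)),
(S,s(217,250),(-.15,.05,.006)),(S,s(272,350),(-.15,-.05,.006)),(S,s(771,184),(.225,-.05,.006))]
D=fit(d,[.65,-.01,1.45,.13])
tr=[(T,b(8,392),(.07,-.1,.016)),(T,b(274,361),(.07,.1,.016)),(T,b(299,546),(-.07,.1,.016)),(T,b(32,577),(-.07,-.1,.016)),
(S,s(36,145),(.07,.1,.016)),]
# thermometer, centre z = stool+.017
zs=D[3]
t=[(T,b(181,431),(-.05,-.019,.013)),(T,b(201,473),(-.05,.019,.013)),(T,b(70,507),(.05,0,0)),(S,s(159,128),(-.05,.019,.013)),(S,s(198,150),(-.05,-.019,.013))]
for k in(0,1):
    if k: t=[(f,m,(p[0],-p[1],p[2])) for f,m,p in t]
    th=fit(t,[.46,-.1,2.0],zs+.017)
    th4=fit(t,[.46,-.1,2.0,zs+.017])
np.save('D.npy',D);
E
python3 est2.py
```

```text
[ 0.6267 -0.0124  1.4501  0.1406] deg 83.08
[[-0.7, 0.6], [-0.3, 0.2], [0.1, 0.8], [-0.9, 1.1], [0.5, -3.4], [-0.7, -0.8], [-0.7, 0.7], [-0.2, 0.0]]
[ 0.4543 -0.0954  2.0057] deg 114.92
[[-0.4, -1.3], [0.3, 0.6], [-1.4, 0.5], [-1.3, 0.5], [-0.2, 0.3]]
[ 0.4544 -0.0955  2.0074  0.1587] deg 115.01
[[-0.3, -1.4], [0.4, 0.4], [-1.4, 0.5], [-1.4, 0.2], [-0.2, -0.0]]
[ 0.4552 -0.0948  1.9602] deg 112.31
[[7.3, 16.3], [-7.0, -15.9], [-2.2, -0.9], [10.9, 6.8], [-13.2, -6.5]]
[ 0.455  -0.0948  1.9562  0.1559] deg 112.08
[[7.1, 16.5], [-7.1, -15.7], [-2.3, -0.9], [10.9, 7.3], [-13.2, -6.1]]
```

>>> move_arm([
  {"dz": -0.05, "claw": -1},
  {"dz": -0.05, "claw": -1},
  {"dx": 0.039, "dy": -0.03, "claw": -1},
  {"dx": 0.039, "dy": -0.03, "claw": -1},
  {"dx": 0.039, "dy": -0.03, "claw": -1},
])

```text
schema error: expected keys claw, dx, dy, dz, turn
```

>>> move_arm([
  {"dx": 0.039, "dy": -0.03, "claw": -1},
  {"dx": 0.039, "dy": -0.03, "claw": -1},
  {"dx": 0.039, "dy": -0.03, "claw": -1},
  {"dx": 0.039, "dy": -0.03, "claw": -1},
  {"dx": 0.039, "dy": -0.03, "claw": -1},
])

```text
schema error: expected keys claw, dx, dy, dz, turn
```

>>> move_arm([
  {"dx": 0.039, "dy": -0.03, "claw": -1},
  {"dx": 0.039, "dy": -0.03, "claw": -1},
  {"turn": -8, "claw": -1},
  {"turn": -8, "claw": -1},
  {"turn": -8, "claw": -1},
])

```text
schema error: expected keys claw, dx, dy, dz, turn
```

>>> move_arm([
  {"turn": -8, "claw": -1},
  {"turn": -8, "claw": -1},
  {"turn": -8, "claw": -1},
  {"turn": -8, "claw": -1},
  {"turn": -8, "claw": -1},
])

```text
schema error: expected keys claw, dx, dy, dz, turn
```

>>> move_arm([
  {"turn": -8, "claw": -1},
  {"turn": -8, "claw": -1},
  {"turn": -8, "claw": -1},
  {"turn": -7.2, "claw": -1},
  {"claw": -1},
])

```text
schema error: expected keys claw, dx, dy, dz, turn
```

```bash
cat > go.py <<'E'
import sys
from h import *
from scipy.spatial.transform import Rotation as R
# args: x y z yawdeg -> remaining shift in tool axes (mm), turn deg
x,y,z,w=map(float,sys.argv[1:5]); s=robot.get_state()
r=R.from_euler('xyz',s['orientation'])
print('shift mm',(r.inv().apply(np.array([x,y,z])-s['position'])*1e3).round(1),'turn',round(-(w-np.degrees(s['orientation'][2])+180)%360-180 if 0 else -((w-np.degrees(s['orientation'][2])+180)%360-180),2),'t',s['time_s'],'rpy',np.degrees(s['orientation']).round(1),'w',s['width'],'F',s['wrist_force'].round(1))
E
python3 go.py .4577 -.1027 .159 115
```

```text
shift mm [ 395.7 -297.9   41.6] turn -95.19 t 0.1 rpy [-179.9   -0.    19.8] w 0.09293612671376641 F [-0.2  0.1 -0.4]
```

All keys are needed in every row.

>>> move_arm([
  {"dx": 0, "dy": 0, "dz": -0.05, "turn": 0, "claw": -1},
  {"dx": 0, "dy": 0, "dz": -0.05, "turn": 0, "claw": -1},
  {"dx": 0.039, "dy": -0.03, "dz": 0, "turn": 0, "claw": -1},
  {"dx": 0.039, "dy": -0.03, "dz": 0, "turn": 0, "claw": -1},
  {"dx": 0.039, "dy": -0.03, "dz": 0, "turn": 0, "claw": -1},
])

```text
time_s: 0.6
position: [0.2664, -0.3915, 0.3006]
orientation: [-3.142, -0.0, 0.345]
wrist_force: [0.9, -0.9, 0.0]
width: 0.093
grip_force: 0.0
```

>>> move_arm([
  {"dx": 0.039, "dy": -0.03, "dz": 0, "turn": 0, "claw": -1},
  {"dx": 0.039, "dy": -0.03, "dz": 0, "turn": 0, "claw": -1},
  {"dx": 0.039, "dy": -0.03, "dz": 0, "turn": 0, "claw": -1},
  {"dx": 0.039, "dy": -0.03, "dz": 0, "turn": 0, "claw": -1},
  {"dx": 0.039, "dy": -0.03, "dz": 0, "turn": 0, "claw": -1},
])

```text
time_s: 1.1
position: [0.3992, -0.1839, 0.3007]
orientation: [-3.142, -0.0, 0.346]
wrist_force: [-0.1, -1.2, 0.0]
width: 0.0931
grip_force: 0.0
```

>>> move_arm([
  {"dx": 0.039, "dy": -0.03, "dz": 0, "turn": 0, "claw": -1},
  {"dx": 0.039, "dy": -0.03, "dz": 0, "turn": 0, "claw": -1},
  {"dx": 0, "dy": 0, "dz": 0, "turn": -8, "claw": -1},
  {"dx": 0, "dy": 0, "dz": 0, "turn": -8, "claw": -1},
  {"dx": 0, "dy": 0, "dz": 0, "turn": -8, "claw": -1},
])

```text
time_s: 1.6
position: [0.4517, -0.1024, 0.3004]
orientation: [-3.141, 0.0, 0.772]
wrist_force: [-1.1, 0.1, 0.3]
width: 0.0929
grip_force: 0.0
```

>>> move_arm([
  {"dx": 0, "dy": 0, "dz": 0, "turn": -8, "claw": -1},
  {"dx": 0, "dy": 0, "dz": 0, "turn": -8, "claw": -1},
  {"dx": 0, "dy": 0, "dz": 0, "turn": -8, "claw": -1},
  {"dx": 0, "dy": 0, "dz": 0, "turn": -8, "claw": -1},
  {"dx": 0, "dy": 0, "dz": 0, "turn": -8, "claw": -1},
])

```text
time_s: 2.1
position: [0.4515, -0.1029, 0.3005]
orientation: [-3.141, -0.0, 1.469]
wrist_force: [0.0, 0.8, 0.1]
width: 0.0928
grip_force: 0.0
```

>>> move_arm([
  {"dx": 0, "dy": 0, "dz": 0, "turn": -8, "claw": -1},
  {"dx": 0, "dy": 0, "dz": 0, "turn": -8, "claw": -1},
  {"dx": 0, "dy": 0, "dz": 0, "turn": -8, "claw": -1},
  {"dx": 0, "dy": 0, "dz": 0, "turn": -7.2, "claw": -1},
  {"dx": 0, "dy": 0, "dz": 0, "turn": 0, "claw": -1},
])

```text
time_s: 2.6
position: [0.4515, -0.1029, 0.3005]
orientation: [-3.141, -0.0, 2.009]
wrist_force: [-0.3, -0.9, -0.5]
width: 0.0929
grip_force: 0.0
```

```bash
python3 go.py .4577 -.1027 .159 115
```

```text
shift mm [ -2.5   5.8 141.5] turn 0.12 t 2.6 rpy [-180.    -0.   115.1] w 0.09286813807730954 F [-0.3 -0.9 -0.5]
```

>>> move_arm([
  {"dx": -0.0025, "dy": 0.0058, "dz": 0.04, "turn": 0, "claw": -1},
  {"dx": 0, "dy": 0, "dz": 0.04, "turn": 0, "claw": -1},
  {"dx": 0, "dy": 0, "dz": 0.04, "turn": 0, "claw": -1},
  {"dx": 0, "dy": 0, "dz": 0.01, "turn": 0, "claw": -1},
  {"dx": 0, "dy": 0, "dz": 0.01, "turn": 0, "claw": -1},
])

```text
time_s: 3.1
position: [0.4582, -0.1029, 0.1608]
orientation: [-3.141, -0.0, 2.005]
wrist_force: [1.0, 0.1, 1.3]
width: 0.0929
grip_force: 0.0
```

>>> move_arm([
  {"dx": 0, "dy": 0, "dz": 0, "turn": 0, "claw": 0.3},
  {"dx": 0, "dy": 0, "dz": 0, "turn": 0, "claw": 1},
  {"dx": 0, "dy": 0, "dz": 0, "turn": 0, "claw": 1},
  {"dx": 0, "dy": 0, "dz": 0, "turn": 0, "claw": 1},
  {"dx": 0, "dy": 0, "dz": 0, "turn": 0, "claw": 1},
])

```text
time_s: 3.6
position: [0.4582, -0.1029, 0.1613]
orientation: [3.141, 0.001, 2.007]
wrist_force: [-0.3, 0.3, -0.2]
width: 0.0574
grip_force: 0.0
```

>>> move_arm([
  {"dx": 0, "dy": 0, "dz": 0, "turn": 0, "claw": 1},
  {"dx": 0, "dy": 0, "dz": 0, "turn": 0, "claw": 1},
  {"dx": 0, "dy": 0, "dz": 0, "turn": 0, "claw": 1},
  {"dx": 0, "dy": 0, "dz": 0, "turn": 0, "claw": 1},
  {"dx": 0, "dy": 0, "dz": 0, "turn": 0, "claw": 1},
])

```text
time_s: 4.1
position: [0.458, -0.1028, 0.1607]
orientation: [-3.142, -0.0, 2.007]
wrist_force: [-0.3, -0.2, 0.0]
width: 0.0176
grip_force: 0.0
```

Width 17.6 mm is less than 38, so the grasp missed. I'll look.

Run:
```python
from h import *
a=grab('top','t1')['frame'];b=grab('scene','s1')['frame']
a=cv2.resize(a[150:280,250:410],(492,400),interpolation=cv2.INTER_CUBIC)[:, :400]
b=cv2.resize(b[130:260,170:300],(400,400),interpolation=cv2.INTER_CUBIC)
cv2.imwrite('pics/c1.png',np.hstack([a,b]))
print(robot.get_state()['width'])
```

```text
0.00996084423558421
```

View pics/c1.png

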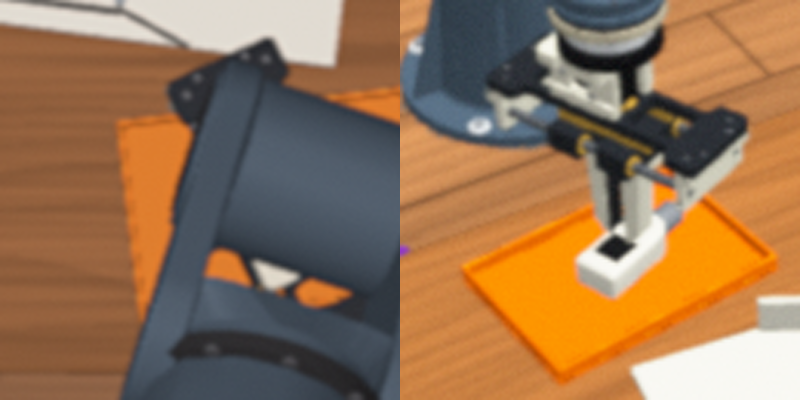

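The fingers closed just above the thermometer (tips near crop (620,230)), so it hasn't been gripped. I'll check the calibration by projecting the known fingertip.

Run:
```python
from h import *
S=load('scene');T=load('top')
for z in(.150,.161,.19,.215):
    p=w2pix(S,[.458,-.1028,z]);print(z,'crop px',400+(p-[170,130])*400/130)
for P in ([0.4543,-.0954,.171],[0.4543,-.0954,.145]):
    p=w2pix(S,P);print('thermo',400+(p[0]-170)*400/130,(p[1]-130)*400/130)
print('base',w2pix(S,[0,0,0]),w2pix(T,[0,0,0]))
print(np.array(S['pose'])[:3,3],np.array(load('top')['pose'])[:3,3], robot.get_state()['width'])
```

```text
0.15 crop px [628.04041488 656.14930482]
0.161 crop px [627.24903593 645.62306184]
0.19 crop px [625.12545261 617.2831283 ]
0.215 crop px [623.25055323 592.14698206]
thermo 632.8923332586952 229.87853829961392
thermo 634.6724408165659 254.80958793459777
base [209.60953554 152.89152845] [283.36834559 419.58064488]
[ 1.32773061 -0.49665594  1.02461663] [ 0.40971642 -0.00396054  1.27293483] 0.00996084423558421
```

>>> move_arm([
  {"dx": 0, "dy": 0, "dz": 0, "turn": 0, "claw": -1},
  {"dx": 0, "dy": 0, "dz": 0, "turn": 0, "claw": -1},
  {"dx": 0, "dy": 0, "dz": 0, "turn": 0, "claw": -1},
  {"dx": 0, "dy": 0, "dz": 0, "turn": 0, "claw": -1},
  {"dx": 0, "dy": 0, "dz": 0, "turn": 0, "claw": -1},
])

```text
time_s: 4.7
position: [0.458, -0.1028, 0.1608]
orientation: [3.142, 0.0, 2.007]
wrist_force: [0.5, -0.2, 0.2]
width: 0.0452
grip_force: 0.0
```

>>> move_arm([
  {"dx": 0, "dy": 0, "dz": 0, "turn": 0, "claw": -1},
  {"dx": 0, "dy": 0, "dz": 0, "turn": 0, "claw": -1},
  {"dx": 0, "dy": 0, "dz": 0, "turn": 0, "claw": -1},
  {"dx": 0, "dy": 0, "dz": 0, "turn": 0, "claw": -1},
  {"dx": 0, "dy": 0, "dz": 0, "turn": 0, "claw": -1},
])

```text
time_s: 5.2
position: [0.458, -0.1028, 0.1607]
orientation: [-3.142, -0.0, 2.007]
wrist_force: [0.0, -0.5, -0.7]
width: 0.0849
grip_force: 0.0
```

Run:
```python
from h import *
b=grab('scene','s2')['frame']
cv2.imwrite('pics/c2.png',cv2.resize(b[140:250,190:300],(600,600),interpolation=cv2.INTER_CUBIC))
S=load('scene');s=robot.get_state()
from scipy.spatial.transform import Rotation as R
r=R.from_euler('xyz',s['orientation'])
for y in(-.0465,.0465):
    for x in (-.0075,.0075):
        p=w2pix(S,s['position']+r.apply([x,y,.011]));print(x,y,(p-[190,140])*600/110)
print(s['width'],s['position'])
```

```text
-0.0075 -0.0465 [201.49716074 369.25491173]
0.0075 -0.0465 [222.76851916 350.55099062]
-0.0075 0.0465 [370.46324208 451.24355678]
0.0075 0.0465 [391.24085369 431.37036578]
0.08873167186411371 [ 0.4579469  -0.10278473  0.16071312]
```

View pics/c2.png

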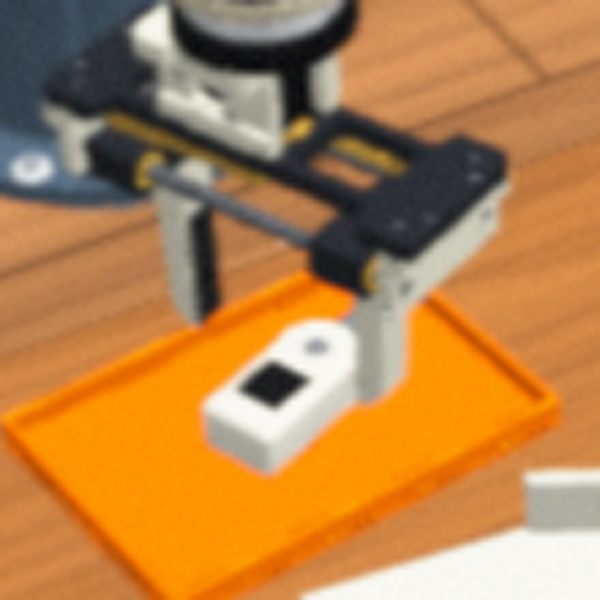

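The open fingertips appear near crop (378,400) and (205,325), about 25 mm higher than the readings predict. They are still above the thermometer's top, so I'll descend relative to the picture, guarded by force.

>>> move_arm([
  {"dx": 0, "dy": 0, "dz": 0.006, "turn": 0, "claw": -1},
  {"dx": 0, "dy": 0, "dz": 0.006, "turn": 0, "claw": -1},
  {"dx": 0, "dy": 0, "dz": 0.004, "turn": 0, "claw": -1},
  {"dx": 0, "dy": 0, "dz": 0.002, "turn": 0, "claw": -1},
  {"dx": 0, "dy": 0, "dz": 0, "turn": 0, "claw": -1},
])

```text
time_s: 5.75
position: [0.4578, -0.1028, 0.1424]
orientation: [-3.141, -0.0, 2.007]
wrist_force: [0.9, -0.3, 1.3]
width: 0.0931
grip_force: 0.0
```

>>> move_arm([
  {"dx": 0, "dy": 0, "dz": 0.002, "turn": 0, "claw": -1},
  {"dx": 0, "dy": 0, "dz": 0.001, "turn": 0, "claw": -1},
  {"dx": 0, "dy": 0, "dz": 0, "turn": 0, "claw": -1},
])

```text
time_s: 6.05
position: [0.458, -0.1028, 0.1397]
orientation: [-3.142, 0.0, 2.007]
wrist_force: [-0.6, -0.5, -0.6]
width: 0.0932
grip_force: 0.0
```

Run:
```python
from h import *
b=grab('scene','s3')['frame']
cv2.imwrite('pics/c3.png',cv2.resize(b[140:250,190:300],(600,600),interpolation=cv2.INTER_CUBIC))
```

```text
(no output)
```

View pics/c3.png

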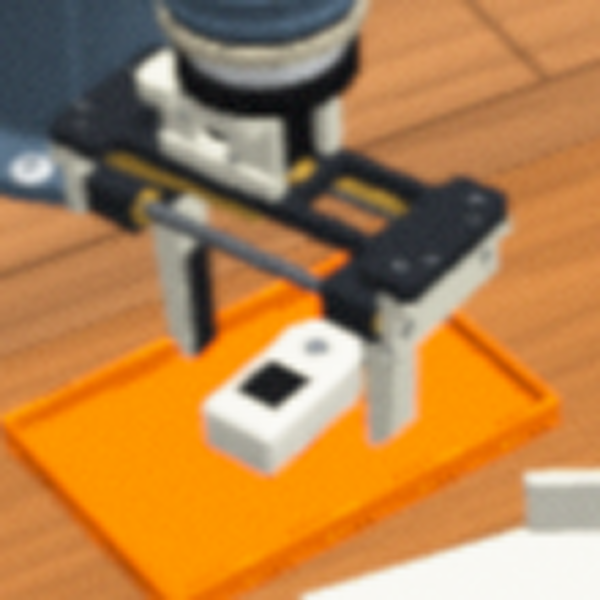

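The tips are now beside the thermometer (near tip about (380,443)), roughly 5 mm above the tray floor. I'll go 3 mm lower and grip.

>>> move_arm([
  {"dx": 0, "dy": 0, "dz": 0.0015, "turn": 0, "claw": -1},
  {"dx": 0, "dy": 0, "dz": 0.0015, "turn": 0, "claw": -1},
  {"dx": 0, "dy": 0, "dz": 0, "turn": 0, "claw": 0.3},
  {"dx": 0, "dy": 0, "dz": 0, "turn": 0, "claw": 1},
  {"dx": 0, "dy": 0, "dz": 0, "turn": 0, "claw": 1},
])

```text
time_s: 6.6
position: [0.458, -0.1028, 0.1368]
orientation: [3.142, 0.0, 2.007]
wrist_force: [0.2, -0.1, 0.6]
width: 0.0733
grip_force: 0.0
```

>>> move_arm([
  {"dx": 0, "dy": 0, "dz": 0, "turn": 0, "claw": 1},
  {"dx": 0, "dy": 0, "dz": 0, "turn": 0, "claw": 1},
  {"dx": 0, "dy": 0, "dz": 0, "turn": 0, "claw": 1},
  {"dx": 0, "dy": 0, "dz": 0, "turn": 0, "claw": 1},
  {"dx": 0, "dy": 0, "dz": 0, "turn": 0, "claw": 1},
])

```text
time_s: 7.1
position: [0.458, -0.1028, 0.1367]
orientation: [3.142, 0.0, 2.007]
wrist_force: [0.5, 0.5, -0.5]
width: 0.0376
grip_force: 29.9
```

>>> move_arm([
  {"dx": 0, "dy": 0, "dz": 0, "turn": 0, "claw": 1},
  {"dx": 0, "dy": 0, "dz": 0, "turn": 0, "claw": 1},
])

```text
time_s: 7.3
position: [0.458, -0.1028, 0.1368]
orientation: [3.142, 0.0, 2.007]
wrist_force: [0.3, -0.0, 0.6]
width: 0.0377
grip_force: 29.9
```

Gripped: width 37.7 mm, 30 N. I'll lift and carry it to the landing.

>>> move_arm([
  {"dx": 0, "dy": 0, "dz": -0.02, "turn": 0, "claw": 1},
  {"dx": 0, "dy": 0, "dz": -0.03, "turn": 0, "claw": 1},
  {"dx": -0.0121, "dy": 0.0232, "dz": 0, "turn": 0, "claw": 1},
  {"dx": -0.0121, "dy": 0.0232, "dz": 0, "turn": 0, "claw": 1},
  {"dx": -0.0121, "dy": 0.0232, "dz": 0, "turn": 0, "claw": 1},
])

```text
time_s: 7.8
position: [0.5372, -0.1063, 0.1868]
orientation: [3.142, 0.0, 2.007]
wrist_force: [-0.1, -0.6, -1.0]
width: 0.0375
grip_force: 29.9
```

>>> move_arm([
  {"dx": -0.0121, "dy": 0.0232, "dz": 0, "turn": 0, "claw": 1},
  {"dx": -0.0121, "dy": 0.0232, "dz": 0, "turn": 0, "claw": 1},
  {"dx": -0.0121, "dy": 0.0232, "dz": 0, "turn": 0, "claw": 1},
  {"dx": 0, "dy": 0, "dz": 0, "turn": 6.4, "claw": 1},
  {"dx": 0, "dy": 0, "dz": 0, "turn": 6.4, "claw": 1},
])

```text
time_s: 8.3
position: [0.615, -0.1096, 0.1859]
orientation: [-3.141, -0.001, 1.78]
wrist_force: [-0.2, 0.1, -1.1]
width: 0.0378
grip_force: 29.9
```

>>> move_arm([
  {"dx": 0, "dy": 0, "dz": 0, "turn": 6.4, "claw": 1},
  {"dx": 0, "dy": 0, "dz": 0, "turn": 6.4, "claw": 1},
  {"dx": 0, "dy": 0, "dz": 0, "turn": 6.3, "claw": 1},
  {"dx": 0, "dy": 0, "dz": 0.01, "turn": 0, "claw": 1},
  {"dx": 0, "dy": 0, "dz": 0, "turn": 0, "claw": 1},
])

```text
time_s: 8.8
position: [0.6139, -0.1095, 0.1748]
orientation: [-3.139, -0.0, 1.454]
wrist_force: [-0.5, -0.2, -1.3]
width: 0.0377
grip_force: 29.9
```

```bash
python3 go.py .6149 -.1097 .1388 83.1
python3 - <<'E'
from h import *
a=grab('top','t4')['frame'];b=grab('scene','s4')['frame']
a=cv2.resize(a[80:200,260:380],(400,400),interpolation=cv2.INTER_CUBIC)
b=cv2.resize(b[160:290,230:360],(400,400),interpolation=cv2.INTER_CUBIC)
cv2.imwrite('pics/c4.png',np.hstack([a,b]))
E
```

```text
shift mm [-0.1  1.1 36. ] turn 0.19 t 8.8 rpy [-179.8   -0.    83.3] w 0.03765517577848907 F [-0.5 -0.2 -1.3]
```

View pics/c4.png

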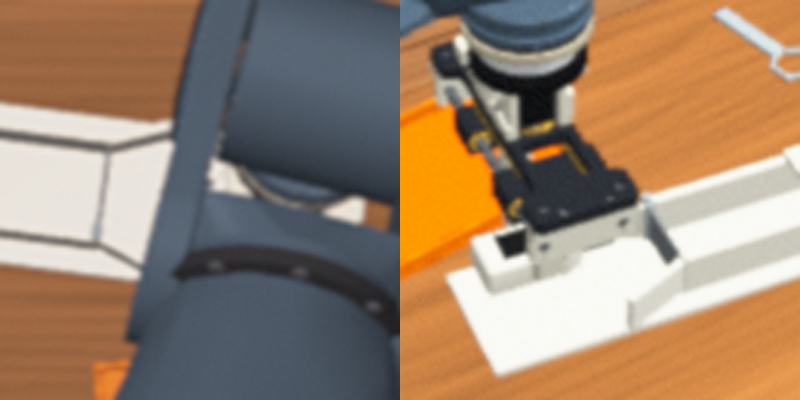

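The thermometer is held nose-first above the landing, tail near crop (500,265), with the flap shut ahead of it. I'll lower it.

>>> move_arm([
  {"dx": 0, "dy": 0.001, "dz": 0.015, "turn": 0.2, "claw": 1},
  {"dx": 0, "dy": 0, "dz": 0.012, "turn": 0, "claw": 1},
  {"dx": 0, "dy": 0, "dz": 0.005, "turn": 0, "claw": 1},
  {"dx": 0, "dy": 0, "dz": 0.002, "turn": 0, "claw": 1},
  {"dx": 0, "dy": 0, "dz": 0, "turn": 0, "claw": 1},
])

```text
time_s: 9.4
position: [0.6157, -0.1098, 0.1424]
orientation: [-3.141, -0.0, 1.447]
wrist_force: [0.7, -1.0, -1.6]
width: 0.0375
grip_force: 29.9
```

>>> move_arm([
  {"dx": 0, "dy": 0, "dz": 0.001, "turn": 0, "claw": 1},
  {"dx": 0, "dy": 0, "dz": 0, "turn": 0, "claw": 1},
])

```text
time_s: 9.6
position: [0.616, -0.1099, 0.142]
orientation: [3.141, 0.0, 1.447]
wrist_force: [0.3, 0.6, -1.9]
width: 0.0377
grip_force: 29.9
```

>>> move_arm([
  {"dx": 0, "dy": 0, "dz": 0.0015, "turn": 0, "claw": 1},
  {"dx": 0, "dy": 0, "dz": 0, "turn": 0, "claw": 1},
])

```text
time_s: 9.8
position: [0.6158, -0.1099, 0.1402]
orientation: [-3.142, -0.0, 1.447]
wrist_force: [-0.2, -0.1, -0.9]
width: 0.0377
grip_force: 29.9
```

>>> move_arm([
  {"dx": 0, "dy": 0, "dz": 0.001, "turn": 0, "claw": 1},
  {"dx": 0, "dy": 0, "dz": 0, "turn": 0, "claw": 1},
])

```text
time_s: 10.0
position: [0.6158, -0.1098, 0.1391]
orientation: [-3.141, -0.0, 1.447]
wrist_force: [0.5, 0.7, -1.2]
width: 0.0378
grip_force: 29.9
```

>>> move_arm([
  {"dx": 0, "dy": 0, "dz": 0.0008, "turn": 0, "claw": 1},
  {"dx": 0, "dy": 0, "dz": 0, "turn": 0, "claw": 1},
])

```text
time_s: 10.2
position: [0.6159, -0.1099, 0.1388]
orientation: [3.141, 0.0, 1.447]
wrist_force: [-1.5, 0.4, 2.5]
width: 0.0379
grip_force: 29.9
```

>>> move_arm([
  {"dx": 0, "dy": 0, "dz": 0.0005, "turn": 0, "claw": 1},
  {"dx": 0, "dy": 0, "dz": 0, "turn": 0, "claw": 1},
])

```text
time_s: 10.4
position: [0.6159, -0.1099, 0.1388]
orientation: [3.141, 0.0, 1.447]
wrist_force: [-2.8, 1.0, 6.3]
width: 0.038
grip_force: 29.9
```

It's on the floor. I'll release, lift and move behind the tail.

>>> move_arm([
  {"dx": 0, "dy": 0, "dz": -0.0005, "turn": 0, "claw": 0},
  {"dx": 0, "dy": 0, "dz": 0, "turn": 0, "claw": -0.2},
  {"dx": 0, "dy": 0, "dz": 0, "turn": 0, "claw": -0.5},
  {"dx": 0, "dy": 0, "dz": 0, "turn": 0, "claw": -0.5},
  {"dx": 0, "dy": 0, "dz": 0, "turn": 0, "claw": -0.5},
])

```text
time_s: 10.9
position: [0.6158, -0.1098, 0.1383]
orientation: [-3.141, -0.0, 1.447]
wrist_force: [-0.5, 0.1, -0.3]
width: 0.0688
grip_force: 0.0
```

>>> move_arm([
  {"dx": 0, "dy": 0, "dz": -0.03, "turn": 0, "claw": -0.5},
  {"dx": 0, "dy": 0, "dz": -0.03, "turn": 0, "claw": -0.5},
  {"dx": -0.04, "dy": 0, "dz": 0, "turn": 0, "claw": 1},
  {"dx": -0.04, "dy": 0, "dz": 0, "turn": 0, "claw": 1},
  {"dx": 0, "dy": 0, "dz": 0, "turn": 0, "claw": 1},
])

```text
time_s: 11.4
position: [0.6053, -0.193, 0.1985]
orientation: [3.141, 0.001, 1.444]
wrist_force: [0.2, 0.7, -0.8]
width: 0.0504
grip_force: 0.0
```

Run:
```python
from h import *
a=grab('top','t5')['frame'];b=grab('scene','s5')['frame']
a=cv2.resize(a[90:180,260:380],(533,400),interpolation=cv2.INTER_CUBIC)[:,:400]
b=cv2.resize(b[160:290,230:360],(400,400),interpolation=cv2.INTER_CUBIC)
cv2.imwrite('pics/c5.png',np.hstack([a,b]))
```

```text
(no output)
```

View pics/c5.png

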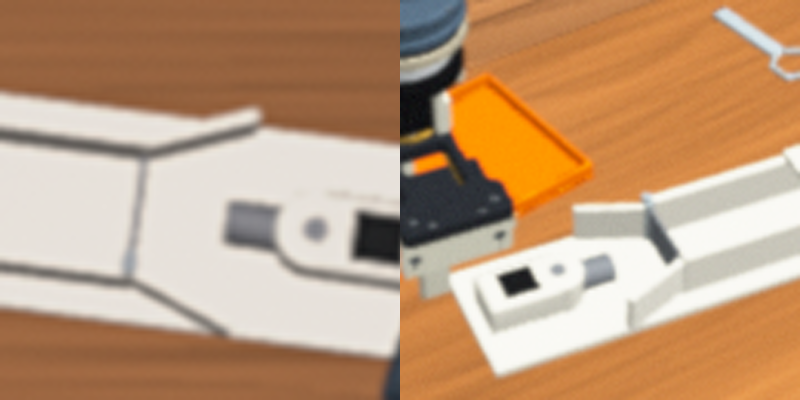

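The thermometer lies on the landing, display up, nose at top crop (230,222), in line with the channel axis; the flap is shut. I'll lower the closed fingers behind the tail and push.

>>> move_arm([
  {"dx": 0, "dy": 0, "dz": 0, "turn": 0, "claw": 1},
  {"dx": 0, "dy": 0, "dz": 0, "turn": 0, "claw": 1},
  {"dx": 0, "dy": 0, "dz": 0, "turn": 0, "claw": 1},
  {"dx": 0, "dy": 0, "dz": 0, "turn": 0, "claw": 1},
  {"dx": 0, "dy": 0, "dz": 0, "turn": 0, "claw": 1},
])

```text
time_s: 12.0
position: [0.606, -0.1889, 0.1985]
orientation: [3.142, -0.0, 1.447]
wrist_force: [-0.1, 0.7, -0.1]
width: 0.0029
grip_force: 0.0
```

>>> move_arm([
  {"dx": 0, "dy": 0, "dz": 0.03, "turn": 0, "claw": 1},
  {"dx": 0, "dy": 0, "dz": 0.02, "turn": 0, "claw": 1},
  {"dx": 0, "dy": 0, "dz": 0.006, "turn": 0, "claw": 1},
  {"dx": 0, "dy": 0, "dz": 0, "turn": 0, "claw": 1},
  {"dx": 0, "dy": 0, "dz": 0, "turn": 0, "claw": 1},
])

```text
time_s: 12.5
position: [0.6065, -0.1894, 0.1435]
orientation: [3.14, 0.0, 1.447]
wrist_force: [-0.0, 0.0, 0.4]
width: 0.0005
grip_force: 0.0
```

```bash
cat > dk.py <<'E'
from h import *
s=robot.get_state();D=np.load('D.npy');c,n=np.cos(D[2]),np.sin(D[2]);R=np.array([[c,n],[-n,c]])
print('tcp in dock mm',(R@(s['position'][:2]-D[:2])*1e3).round(1),'z',s['position'][2].round(4),'dyaw',np.degrees(s['orientation'][2]-D[2]).round(2),'F dock',(R@s['wrist_force'][:2]).round(1),s['width'],s['time_s'])
E
python3 dk.py
```

```text
tcp in dock mm [-178.2   -1.2] z 0.1435 dyaw -0.17 F dock [0. 0.] 0.00045661373279344656 12.5
```

>>> move_arm([
  {"dx": 0.01, "dy": -0.0015, "dz": 0, "turn": 0, "claw": 1},
  {"dx": 0.01, "dy": 0, "dz": 0, "turn": -0.2, "claw": 1},
  {"dx": 0.01, "dy": 0, "dz": 0, "turn": 0, "claw": 1},
  {"dx": 0.01, "dy": 0, "dz": 0, "turn": 0, "claw": 1},
  {"dx": 0.01, "dy": 0, "dz": 0, "turn": 0, "claw": 1},
])

```text
time_s: 13.0
position: [0.6108, -0.1385, 0.1427]
orientation: [3.141, 0.0, 1.451]
wrist_force: [-0.2, -2.1, 1.9]
width: 0.0005
grip_force: 0.7
```

>>> move_arm([
  {"dx": 0.01, "dy": 0, "dz": 0, "turn": 0, "claw": 1},
  {"dx": 0.01, "dy": 0, "dz": 0, "turn": 0, "claw": 1},
  {"dx": 0.01, "dy": 0, "dz": 0, "turn": 0, "claw": 1},
  {"dx": 0.01, "dy": 0, "dz": 0, "turn": 0, "claw": 1},
  {"dx": 0.01, "dy": 0, "dz": 0, "turn": 0, "claw": 1},
])

```text
time_s: 13.5
position: [0.6166, -0.0892, 0.1424]
orientation: [3.142, 0.0, 1.45]
wrist_force: [-0.8, -3.2, 1.5]
width: 0.0006
grip_force: 1.6
```

>>> move_arm([
  {"dx": 0.01, "dy": 0, "dz": 0, "turn": 0, "claw": 1},
  {"dx": 0.01, "dy": 0, "dz": 0, "turn": 0, "claw": 1},
  {"dx": 0.01, "dy": 0, "dz": 0, "turn": 0, "claw": 1},
])

```text
time_s: 13.8
position: [0.6202, -0.0592, 0.1425]
orientation: [3.142, 0.0, 1.451]
wrist_force: [0.6, -3.8, 0.5]
width: 0.0006
grip_force: 2.0
```

```bash
python3 dk.py
python3 - <<'E'
from h import *
a=grab('top','t6')['frame'];b=grab('scene','s6')['frame']
a=cv2.resize(a[90:180,230:350],(533,400),interpolation=cv2.INTER_CUBIC)[:,:400]
b=cv2.resize(b[150:280,270:400],(400,400),interpolation=cv2.INTER_CUBIC)
cv2.imwrite('pics/c6.png',np.hstack([a,b]))
E
```

```text
tcp in dock mm [-47.3   0.8] z 0.1425 dyaw 0.03 F dock [-3.7 -1.1] 0.0006376166913457426 13.8
```

>>> move_arm([
  {"dx": 0.01, "dy": 0, "dz": 0, "turn": 0, "claw": 1},
  {"dx": 0.01, "dy": 0, "dz": 0, "turn": 0, "claw": 1},
  {"dx": 0.01, "dy": 0, "dz": 0, "turn": 0, "claw": 1},
  {"dx": 0.01, "dy": 0, "dz": 0, "turn": 0, "claw": 1},
])

```text
time_s: 14.3
position: [0.625, -0.0193, 0.1424]
orientation: [3.142, -0.0, 1.451]
wrist_force: [0.3, -2.1, 0.1]
width: 0.0004
grip_force: 1.1
```

>>> move_arm([
  {"dx": 0.01, "dy": 0, "dz": 0, "turn": 0, "claw": 1},
  {"dx": 0.01, "dy": 0, "dz": 0, "turn": 0, "claw": 1},
  {"dx": 0.01, "dy": 0, "dz": 0, "turn": 0, "claw": 1},
  {"dx": 0.005, "dy": 0, "dz": 0, "turn": 0, "claw": 1},
])

```text
time_s: 14.7
position: [0.6294, 0.0154, 0.1425]
orientation: [3.141, 0.0, 1.451]
wrist_force: [1.8, -3.1, 1.6]
width: 0.0005
grip_force: 1.7
```

```bash
python3 dk.py
```

```text
tcp in dock mm [27.9  0.7] z 0.1425 dyaw 0.07 F dock [-2.8 -2.1] 0.000478010000614152 14.7
```

Now in 2 mm rows, watching the force.

>>> move_arm([
  {"dx": 0.003, "dy": 0, "dz": 0, "turn": 0, "claw": 1},
  {"dx": 0.003, "dy": 0, "dz": 0, "turn": 0, "claw": 1},
  {"dx": 0.003, "dy": 0, "dz": 0, "turn": 0, "claw": 1},
  {"dx": 0.003, "dy": 0, "dz": 0, "turn": 0, "claw": 1},
])

```text
time_s: 15.1
position: [0.6306, 0.0263, 0.1425]
orientation: [3.142, 0.0, 1.45]
wrist_force: [1.1, -2.9, 0.9]
width: 0.0004
grip_force: 1.6
```

>>> move_arm([
  {"dx": 0.001, "dy": 0, "dz": 0, "turn": 0, "claw": 1},
  {"dx": 0.001, "dy": 0, "dz": 0, "turn": 0, "claw": 1},
  {"dx": 0.001, "dy": 0, "dz": 0, "turn": 0, "claw": 1},
])

```text
time_s: 15.4
position: [0.6309, 0.0294, 0.1425]
orientation: [3.142, -0.0, 1.45]
wrist_force: [2.1, -3.0, 0.6]
width: 0.0001
grip_force: 1.5
```

>>> move_arm([
  {"dx": 0.001, "dy": 0, "dz": 0, "turn": 0, "claw": 1},
  {"dx": 0.001, "dy": 0, "dz": 0, "turn": 0, "claw": 1},
  {"dx": 0.001, "dy": 0, "dz": 0, "turn": 0, "claw": 1},
])

```text
time_s: 15.7
position: [0.6313, 0.0324, 0.1424]
orientation: [-3.142, -0.0, 1.451]
wrist_force: [1.1, -3.1, 0.8]
width: 0.0
grip_force: 1.5
```

>>> move_arm([
  {"dx": 0.001, "dy": 0, "dz": 0, "turn": 0, "claw": 1},
  {"dx": 0.001, "dy": 0, "dz": 0, "turn": 0, "claw": 1},
  {"dx": 0.001, "dy": 0, "dz": 0, "turn": 0, "claw": 1},
])

```text
time_s: 16.0
position: [0.6317, 0.0354, 0.1425]
orientation: [3.142, -0.0, 1.451]
wrist_force: [1.6, -1.5, 1.2]
width: 0.0004
grip_force: 1.5
```

>>> move_arm([
  {"dx": 0.001, "dy": 0, "dz": 0, "turn": 0, "claw": 1},
  {"dx": 0.001, "dy": 0, "dz": 0, "turn": 0, "claw": 1},
  {"dx": 0.001, "dy": 0, "dz": 0, "turn": 0, "claw": 1},
])

```text
time_s: 16.3
position: [0.632, 0.0384, 0.1424]
orientation: [-3.142, -0.0, 1.451]
wrist_force: [1.2, -2.8, 0.9]
width: 0.0007
grip_force: 1.5
```

>>> move_arm([
  {"dx": 0.001, "dy": 0, "dz": 0, "turn": 0, "claw": 1},
  {"dx": 0.001, "dy": 0, "dz": 0, "turn": 0, "claw": 1},
  {"dx": 0.001, "dy": 0, "dz": 0, "turn": 0, "claw": 1},
])

```text
time_s: 16.6
position: [0.6324, 0.0413, 0.1424]
orientation: [3.142, 0.0, 1.451]
wrist_force: [0.5, -4.1, 0.6]
width: 0.0004
grip_force: 1.5
```

>>> move_arm([
  {"dx": 0.001, "dy": 0, "dz": 0, "turn": 0, "claw": 1},
  {"dx": 0.001, "dy": 0, "dz": 0, "turn": 0, "claw": 1},
  {"dx": 0.001, "dy": 0, "dz": 0, "turn": 0, "claw": 1},
])

```text
time_s: 16.9
position: [0.6327, 0.0443, 0.1425]
orientation: [-3.142, -0.0, 1.451]
wrist_force: [0.7, -3.3, 1.5]
width: 0.0003
grip_force: 1.5
```

>>> move_arm([
  {"dx": 0.001, "dy": 0, "dz": 0, "turn": 0, "claw": 1},
  {"dx": 0.001, "dy": 0, "dz": 0, "turn": 0, "claw": 1},
  {"dx": 0.001, "dy": 0, "dz": 0, "turn": 0, "claw": 1},
])

```text
time_s: 17.2
position: [0.6328, 0.0475, 0.1423]
orientation: [-3.141, -0.0, 1.451]
wrist_force: [0.2, -1.6, 0.7]
width: 0.0007
grip_force: 0.6
```

>>> move_arm([
  {"dx": 0.001, "dy": 0, "dz": 0, "turn": 0, "claw": 1},
  {"dx": 0.001, "dy": 0, "dz": 0, "turn": 0, "claw": 1},
  {"dx": 0.001, "dy": 0, "dz": 0, "turn": 0, "claw": 1},
])

```text
time_s: 17.5
position: [0.6331, 0.0494, 0.1424]
orientation: [-3.141, 0.001, 1.45]
wrist_force: [-2.6, -8.1, 2.0]
width: 0.0003
grip_force: 3.8
```

>>> move_arm([
  {"dx": 0.001, "dy": 0, "dz": 0, "turn": 0, "claw": 1},
  {"dx": 0.001, "dy": 0, "dz": 0, "turn": 0, "claw": 1},
  {"dx": 0.001, "dy": 0, "dz": 0, "turn": 0, "claw": 1},
])

```text
time_s: 17.8
position: [0.6334, 0.0522, 0.1423]
orientation: [-3.141, 0.002, 1.45]
wrist_force: [-1.5, -8.9, 2.8]
width: 0.0005
grip_force: 4.4
```

Plate contact came at y ≈ 0.048; about 10 mm of travel to y ≈ 0.058.

>>> move_arm([
  {"dx": 0.001, "dy": 0, "dz": 0, "turn": 0, "claw": 1},
  {"dx": 0.001, "dy": 0, "dz": 0, "turn": 0, "claw": 1},
  {"dx": 0.0005, "dy": 0, "dz": 0, "turn": 0, "claw": 1},
])

```text
time_s: 18.1
position: [0.6337, 0.0545, 0.1424]
orientation: [-3.141, 0.002, 1.45]
wrist_force: [-1.2, -9.9, 1.6]
width: 0.0005
grip_force: 4.7
```

>>> move_arm([
  {"dx": 0.0007, "dy": 0, "dz": 0, "turn": 0, "claw": 1},
  {"dx": 0.0008, "dy": 0, "dz": 0, "turn": 0, "claw": 1},
])

```text
time_s: 18.3
position: [0.6339, 0.0558, 0.1423]
orientation: [-3.141, 0.002, 1.45]
wrist_force: [-1.7, -10.1, 1.8]
width: 0.0005
grip_force: 5.1
```

>>> move_arm([
  {"dx": 0.0006, "dy": 0, "dz": 0, "turn": 0, "claw": 1},
  {"dx": 0.0004, "dy": 0, "dz": 0, "turn": 0, "claw": 1},
])

```text
time_s: 18.5
position: [0.634, 0.0568, 0.1424]
orientation: [-3.141, 0.002, 1.45]
wrist_force: [-1.9, -10.4, 2.4]
width: 0.0006
grip_force: 5.2
```

>>> move_arm([
  {"dx": 0.0005, "dy": 0, "dz": 0, "turn": 0, "claw": 1},
  {"dx": 0, "dy": 0, "dz": 0, "turn": 0, "claw": 1},
])

```text
time_s: 18.7
position: [0.634, 0.0572, 0.1423]
orientation: [-3.141, 0.002, 1.45]
wrist_force: [-2.2, -10.4, 3.1]
width: 0.0006
grip_force: 5.1
```

>>> move_arm([
  {"dx": 0.0005, "dy": 0, "dz": 0, "turn": 0, "claw": 1},
  {"dx": 0, "dy": 0, "dz": 0, "turn": 0, "claw": 1},
])

```text
time_s: 18.9
position: [0.6341, 0.0575, 0.1424]
orientation: [-3.141, 0.003, 1.45]
wrist_force: [-1.9, -11.8, 2.2]
width: 0.0005
grip_force: 5.7
```

>>> move_arm([
  {"dx": 0.0004, "dy": 0, "dz": 0, "turn": 0, "claw": 1},
  {"dx": 0, "dy": 0, "dz": 0, "turn": 0, "claw": 1},
])

```text
time_s: 19.1
position: [0.6341, 0.0575, 0.1424]
orientation: [-3.141, 0.003, 1.45]
wrist_force: [-3.1, -13.2, 2.3]
width: 0.0003
grip_force: 6.7
```

Hard stop: the plate is home. I'll back off 5 mm and lift out.

>>> move_arm([
  {"dx": -0.003, "dy": 0, "dz": 0, "turn": 0, "claw": 1},
  {"dx": -0.003, "dy": 0, "dz": 0, "turn": 0, "claw": 1},
  {"dx": 0, "dy": 0, "dz": -0.01, "turn": 0, "claw": 1},
  {"dx": 0, "dy": 0, "dz": -0.03, "turn": 0, "claw": 1},
  {"dx": 0, "dy": 0, "dz": -0.04, "turn": 0, "claw": 1},
])

```text
time_s: 19.6
position: [0.6329, 0.0539, 0.2225]
orientation: [-3.138, -0.0, 1.451]
wrist_force: [1.3, -0.7, 0.1]
width: 0.0005
grip_force: 0.0
```

>>> move_arm([
  {"dx": -0.04, "dy": 0, "dz": -0.02, "turn": 0, "claw": 1},
  {"dx": -0.045, "dy": 0, "dz": 0, "turn": 0, "claw": 1},
  {"dx": -0.045, "dy": 0, "dz": 0, "turn": 0, "claw": 1},
  {"dx": -0.045, "dy": 0, "dz": 0, "turn": 0, "claw": 1},
  {"dx": 0, "dy": 0, "dz": 0, "turn": 0, "claw": 1},
])

```text
time_s: 20.1
position: [0.6122, -0.1244, 0.2432]
orientation: [3.141, 0.001, 1.447]
wrist_force: [-0.1, 0.3, -0.0]
width: 0.0003
grip_force: 0.0
```

Run:
```python
from h import *
a=grab('top','t7')['frame'];b=grab('scene','s7')['frame']
a=cv2.resize(a[80:180,170:320],(600,400),interpolation=cv2.INTER_CUBIC)[:,100:500]
b=cv2.resize(b[150:280,290:420],(400,400),interpolation=cv2.INTER_CUBIC)
cv2.imwrite('pics/c7.png',np.hstack([a,b]))
```

```text
(no output)
```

View pics/c7.png

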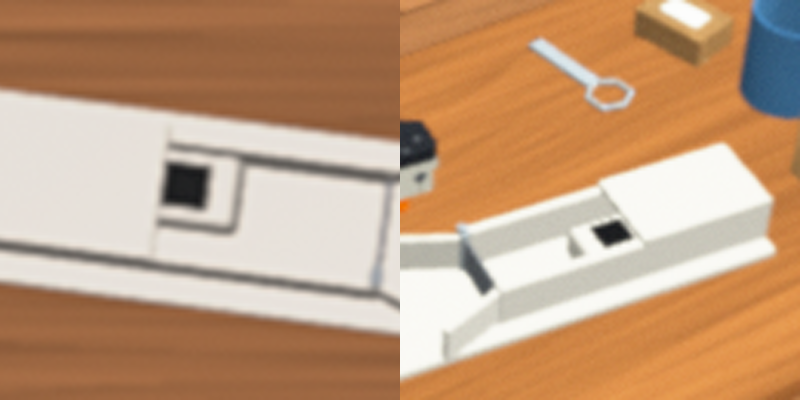

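The thermometer lies display up, its tail at top crop (240,190), under the roof edge. The flap at (383,235) is shut and the fingers are clear.

```bash
python3 -c "
from rig import robot
print(robot.finish_job())"
```

```text
the job is handed in; nothing more can be done
None
```

The job is handed in at about 20 s of the 72 s; no verdict came back, but the thermometer lies display up in the dock, the plate reached its hard stop at about 13 N, the flap is shut and the fingers are clear (the first grasp closed on air above it and was redone).

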